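# Hold the seed hopper's gate open for brushing out

### The arm

A 7-joint arm with a two-finger parallel gripper is mounted at the origin on the work surface. World frame = base frame: x ahead of the robot, y to its left, z up, the work surface at z = 0. Lengths are in m, angles in rad, forces in N, time in s.
With the tool pointing down it reaches from about 0.4 to 0.85 m from the base axis. Payload 10.4 kg.
Tool frame: the origin (TCP) lies at the very end of the fingers, on their centre line; the grasp point (between the pads) lies tcp_to_grasp behind it (tcp_to_grasp is the distance from the TCP to the grasp point, in m); z points along the fingers, y is the line along which they close (so a half turn about z gives the same grasp; the last joint's range is limited). The gripper opens to 87 mm and grips with 3 to 60 N. Pads are 19 mm wide; open, the fingers measure 117 mm over their backs; the gripper's body (75 mm by 190 mm) begins 51 mm behind the grasp point.
Start: joints at [-1.188, 0.332, -0.065, 1.46, 0.022, 1.35, -0.088], TCP at [0.247, 0.574, 0.186] pointing down, gripper open.
Joint ranges: [-2.6, 2.6], [-0.5, 2.12], [-1.47, 1.34], [0.16, 2.42], [-1.27, 4.41], [0.06, 2.06], [-2.6, 2.6]. Speed limits (rad/s): [2.22, 2.22, 2.79, 2.79, 3.14, 3.14, 3.14].

### API

Orientations are given as a 3x3 rotation matrix whose columns are the frame's x, y, z axes.
In Python, from workcell import * gives the robot as it stands.
- The arm moves only by the tool move_arm, never from a script. Its argument "increments" is a list of rows, each an object with "delta_pos": the shift along the tool's x, y, z in mm, a list of three; "rot": the turn, a rotation vector about the tool's x, y, z in units of 6 degrees (1.0 is 6 degrees), a list of three. A call has 1 to 10 rows; each row shifts and turns the commanded pose from where the row before left it, along the tool's axes as they then stand; what a row does not reach is not made up. A row lasts 1/8 s, in which the tool goes at most 62.5 mm and 10.7 degrees, less where a joint would pass 70% of its speed; a pose out of reach is approached as far as the arm can. A call with a gripper value outside its range is refused whole. "hand" is the finger opening in mm, from 0 to 87, set as the call begins (left out, the last holds). The fingers move at their own pace and stop on an object; "squeeze" is the grip in N (left out, the last holds). Time passes only in rows, so rows that do not move let the fingers close. It gives the time, the measured TCP pose, the force, the opening and the grip force at its end, in the units of the state.
- sense(): the state, without advancing time (a new reading comes with each control period).
- capture(name): name is "scene" or "top" or "wrist"; returns (picture, depth): 420x560x3 uint8, red, green, blue; 420x560 float32, m along the optical axis (not along the pixel's ray), 0 where there is no reading.
- calibration(name): a dict with "vertical_fov" (degrees; the focal length in pixels is half the picture's height over the tangent of half this angle, whatever the lens; pixels are square), "cx", "cy" (the principal point, pixels), "k1" (the pictures are not rectified: a ray, as slopes to the right and down, at radius r is drawn at 1 + k1 r^2 times it, then the intrinsics apply), "extrinsics" (4x4, takes a point from world to camera coordinates). Camera axes: x right, y up, looking along -z (the intrinsics and any distortion apply to the point x, -y, -z); pixel columns grow to the right and rows downward; lengths in m; the calibration is good to about 2 mm. A picture is of the moment at which its call begins: read the wrist's pose just before it. calibration takes no time and is no camera call; for the wrist camera it gives the pose at the moment of the call.
- hand_in(): hands the job in; it is judged then, once.
The state is a dict: "clock": time; "joints": joint angles; "qvel": joint speeds; "tau": joint torques, N m; "tool_pos": TCP position; "eef_rot": TCP orientation; "force": force on the tool from outside, world axes, zero at the start; "torque": the same for the moment, N m; "grip_width": opening from 0.0 (shut) to 1.0 (fully open); "finger_force": force on a finger pad.
Only numpy, scipy, OpenCV 4.12 (cv2) and the standard library are available. Lean on these libraries where they do the work, as an engineer would, in place of code of your own. Each camera call takes 0.05 s, during which the arm holds its last target. There are 200 camera calls.

### The job

The empty seed hopper on the bakery counter is to be brushed out from above. Lift its loose steel lid off by the black knob and set it down gently, right way up, on the round cork mat; then pull the spring-loaded gate out by its orange grip until the grip is level with the red marker on the runner, and keep it there for your colleague: finish while still holding it, because the gate springs shut when let go. Do not shift the red marker, and leave the bread and the other things on the counter where they are.

Things in the scene. Friction and masses are not known exactly. Their poses are not given: they have to be found in the camera images.
- hopper: Fixed unit: round aluminium hopper (124 mm across, rim 170 mm above the counter) on a low stand with two steel runners. Origin: on the counter under the hopper's axis; z up. Runners: y = +80 to -270 mm in its frame, x = -55 to +55 mm, tops 58 mm above the counter. The gate pulls out along its -y. The unit is turned at most 20 degrees from the robot's axes.
- lid: Loose round steel lid on the hopper's rim, 0.2 kg. Origin: centre of its underside, the foot of a plug 100 mm wide, 8 mm deep that hangs inside the rim (at first 162 mm above the counter). Plate 132 mm across, top 12 to 16 mm above the origin. Black knob on its axis, 24 mm across, 22 to 48 mm above the origin, on a 16 mm neck. On the mat it stands on the plug. z up.
- gate: Dark steel plate 70 mm wide in the runners, with an upright orange grip. Origin: plate's underside, straight under the grip's middle, 60 mm above the counter; axes as the hopper's. Grip: 12 mm thick (y), 30 mm wide (x), 4 to 56 mm above the origin. Shut, the origin is 170 mm to -y of the hopper's axis. Slides up to 85 mm to -y; spring: 3.5 N when shut, plus 1 N per 10 mm.
- marker: Red clip on the runner at the gate's +x side, 18 (x) by 16 (y) by 16 mm high, white line across its top. Origin: centre of its underside, 58 mm above the counter; axes as the hopper's. It stands 45 to 70 mm to -y of the shut gate's grip. The gate is at the mark when its origin has the marker's y in the hopper's frame. Held by friction only: do not push it.
- mat: Round cork mat, 200 mm across, 6 mm thick, fixed to the counter, at the left or the right of the hopper unit. Origin: centre of its underside, on the counter.
- board: Pale wooden board, 200 x 160 mm, 14 mm thick, fixed, on the other side from the mat, with the roll on it. Origin: centre of its underside.
- roll: Small round wheat roll, 84 mm across, 50 mm high, standing on the pale board; leave alone. Origin: centre of its underside.
- loaf: Big round dark rye loaf, 140 mm across, 80 mm high; leave alone. Origin: centre of its underside.
- baguette: Golden short baguette, 300 mm long (its y axis), 64 mm wide and high; leave alone. Origin: centre of its underside.
- jar: Closed jar of seeds, 72 mm across, 110 mm high, black cap; leave alone. Origin: centre of its underside.
- brush: Hand brush lying on the counter, 200 mm long along its x axis; leave alone. Origin: its underside, near the middle.
- cup: Aluminium cup, 84 mm across, 90 mm high; leave alone. Origin: centre of its underside.
- bowl: White bowl, 150 mm across, 55 mm high; leave alone. Origin: centre of its underside.
Mind the look-alikes: they are no part of the job. What is shaped like the lid but blue is not meant. Of the things shaped like the mat, the cork one is meant.

How it is judged:
By the outcome, as a careful person would: the job done as asked, in the order asked, and still so for the second after the job is handed in, while the arm keeps its last pose, push and grip.
It also fails if it takes over 58 s, if anything falls off the work surface, if the arm or the gripper's body presses on something with over 40 N, if the wrist force passes 120 N, or if a joint passes its speed limit or range.

## Working session

There is one attempt and no reset: what is moved stays moved. The work goes in short steps, Python scripts to look and compute and a tool call to move; the robot and the scene stay as the last step left them, time stands still between calls to the robot, and variables do not carry over. Pictures are saved under pics/ and viewed, at most 10 in all, crops included, and the job is handed in when it is done.

Besides the shell and the picture viewer there is one more tool, called after "Emit:" in YAML: its name, and indented under it one key for each argument. move_arm: Moves the arm, as the interface text tells. Its arguments: {"type":"object","properties":{"increments":{"type":"array","items":{"type":"object","properties":{"delta_pos":{"type":"array","items":{"type":"number"}},"rot":{"type":"array","items":{"type":"number"}}}}},"hand":{"type":"number"},"squeeze":{"type":"number"}},"required":["increments"]}

```bash
ls; mkdir -p pics; python3 - <<'E'
from workcell import *
import cv2,numpy as np
s=sense();print({k:np.round(v,3).tolist() for k,v in s.items()})
for n in("scene","top"):
    p,d=capture(n);cv2.imwrite(f"pics/{n}0.png",p[:,:,::-1]);np.savez(f"{n}0.npz",p=p,d=d)
    c=calibration(n);print(n,c)
E
```

```text
pics
{'clock': 0.0, 'joints': [-1.188, 0.333, -0.065, 1.461, 0.022, 1.35, -0.089], 'qvel': [0.0, 0.002, 0.0, 0.0, -0.001, -0.0, 0.001], 'tau': [0.001, -62.323, 0.026, -38.992, -0.061, 0.039, 0.0], 'tool_pos': [0.247, 0.574, 0.186], 'eef_rot': [[-0.919, 0.395, -0.0], [0.395, 0.919, -0.001], [-0.0, -0.001, -1.0]], 'force': [-0.912, -0.361, 0.23], 'torque': [-0.047, -0.047, -0.025], 'finger_force': 0.0, 'grip_width': 1.0}
scene {'vertical_fov': 57.8134687884662, 'cx': 280.2614463571215, 'cy': 209.42199369454354, 'k1': -0.01531606561611758, 'extrinsics': array([[-0.78602685,  0.61786677,  0.02006102,  0.42691462],
       [-0.35375942, -0.47617801,  0.80505203,  0.08548981],
       [ 0.50696751,  0.62569574,  0.59286489, -1.35600961],
       [ 0.        ,  0.        ,  0.        ,  1.        ]])}
top {'vertical_fov': 53.509069160753604, 'cx': 275.2750069685146, 'cy': 216.0702678765943, 'k1': -0.11551895032622787, 'extrinsics': array([[-0.00648859, -0.99997269,  0.00353811, -0.01225624],
       [ 0.98570972, -0.00580037,  0.16835291, -0.50645519],
       [-0.16832779,  0.00457993,  0.98572044, -1.33460294],
       [ 0.        ,  0.        ,  0.        ,  1.        ]])}
```

View pics/top0.png

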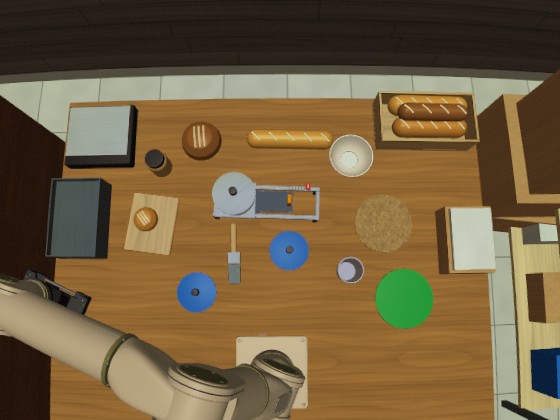

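View pics/scene0.png

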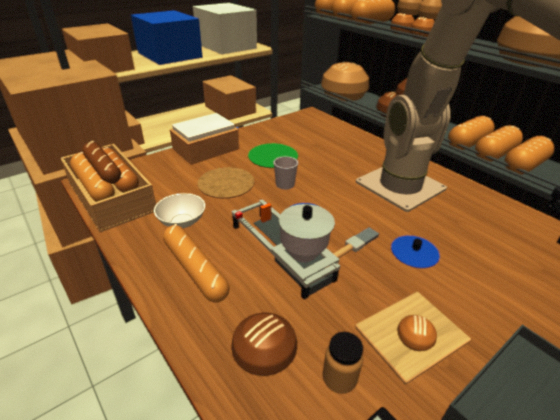

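The top view shows these objects:
- **Hopper:** the steel lid and black knob are at (233,191), the orange grip at (290,199) and the red marker at (308,187).
- **Lid look-alikes:** blue ones at (289,250) and (196,292). The steel one on the hopper is meant.
- **Mats:** cork at (384,222) and green at (404,298). The cork one is meant.

Next I'll measure them and make one enlarged crop to confirm.

```bash
cat > h.py <<'E'
import numpy as np,cv2
from workcell import *
def K(c): f=210/np.tan(np.radians(c["vertical_fov"]/2)); return np.array([[f,0,c["cx"]],[0,f,c["cy"]],[0,0,1.]])
def dist(c): return np.array([c["k1"],0,0,0.])
def slopes(c,px):
    return cv2.undistortPoints(np.array(px,float).reshape(-1,1,2),K(c),dist(c))[:,0]
def rays(c,px):
    s=slopes(c,px); R=c["extrinsics"][:3,:3]; t=c["extrinsics"][:3,3]
    return -R.T@t, np.c_[s[:,0],-s[:,1],-np.ones(len(s))]@R
def plane(c,px,z):
    o,d=rays(c,px); return o+d*((z-o[2])/d[:,2])[:,None]
def cloud(c,D):
    v,u=np.indices(D.shape); o,d=rays(c,np.c_[u.ravel(),v.ravel()])
    return (o+d*D.ravel()[:,None]).reshape(*D.shape,3)
def blobs(m,n=5):
    k,l,s,ce=cv2.connectedComponentsWithStats(m.astype(np.uint8)); return [(l==i) for i in sorted(range(1,k),key=lambda i:-s[i,4]) if s[i,4]>=n]
E
cat > m.py <<'E'
from h import *
for n in("top","scene"):
    z=np.load(n+"0.npz");p,D=z["p"],z["d"];c=calibration(n);P=cloud(c,D);H=cv2.cvtColor(p,cv2.COLOR_RGB2HSV).astype(int)
    box=np.zeros(D.shape,bool)
    if n=="top": box[160:240,200:330]=1
    else: box[190:300,215:360]=1
    h,s,v=H[...,0],H[...,1],H[...,2]
    def rep(name,m):
        for b in blobs(m&box)[:2]:
            q=P[b&(D>0)]; vv,uu=np.nonzero(b)
            print(n,name,b.sum(),"px",uu.mean().round(1),vv.mean().round(1),"med",np.median(q,0).round(4),"min",q.min(0).round(3),"max",q.max(0).round(3))
    rep("orange",(h>5)&(h<16)&(s>200)&(v>150))
    rep("red",((h<4)|(h>175))&(s>170)&(v>110))
    rep("knob",(v<60)&(P[...,2]>.16))
    rep("lidplate",(P[...,2]>.165)&(P[...,2]<.19))
    rep("runner",(s<60)&(v>90)&(abs(P[...,2]-.058)<.008))
    if n=="top":
        b=np.zeros(D.shape,bool); b[185:260,345:420]=1
        m=b&(P[...,2]>.003)&(P[...,2]<.012); 
        for x in blobs(m)[:1]:
            ct=max(cv2.findContours(x.astype(np.uint8),0,2)[0],key=cv2.contourArea); (u,w),r=cv2.minEnclosingCircle(ct); print("mat px",u,w,r,plane(c,[[u,w]],.006),np.median(P[x],0))
            q=P[x][:,:2];print(q.min(0),q.max(0))
        o=p[160:260,200:430];cv2.imwrite("pics/crop.png",cv2.resize(o[:,:,::-1],None,fx=3.4,fy=3.4,interpolation=2))
E
python3 m.py
```

```text
top red 5 px 306.2 186.8 med [ 0.5968 -0.1168  0.0737] min [ 0.593 -0.12   0.069] max [ 0.604 -0.116  0.075]
top knob 7 px 232.9 193.4 med [0.5458 0.1089 0.2072] min [0.544 0.104 0.203] max [0.551 0.118 0.211]
top lidplate 1399 px 233.3 193.3 med [0.5524 0.1101 0.1757] min [0.49  0.046 0.167] max [0.622 0.176 0.189]
top runner 500 px 271.1 201.5 med [ 0.5502 -0.0017  0.0627] min [ 0.519 -0.067  0.055] max [0.588 0.051 0.066]
top runner 242 px 290.5 189.9 med [ 0.5971 -0.0664  0.0567] min [ 0.527 -0.161  0.05 ] max [0.609 0.051 0.065]
mat px 381.53717041015625 221.8903350830078 32.982513427734375 [[ 0.49036178 -0.3786561   0.006     ]] [ 0.48356193 -0.38240153  0.00621217]
[ 0.38115029 -0.48687075] [ 0.6057195 -0.2783881]
scene orange 32 px 266.2 205.4 med [ 0.5506 -0.0572  0.1158] min [ 0.437 -0.194 -0.001] max [ 0.565 -0.05   0.118]
scene red 14 px 238.6 214.1 med [ 0.604  -0.1165  0.0728] min [ 0.596 -0.123  0.069] max [ 0.61  -0.114  0.075]
scene knob 101 px 306.9 212.0 med [0.5631 0.1187 0.2049] min [0.55  0.104 0.187] max [0.569 0.124 0.213]
scene lidplate 1455 px 306.4 222.5 med [0.5679 0.124  0.1762] min [0.492 0.046 0.165] max [0.623 0.179 0.19 ]
scene runner 189 px 320.5 273.5 med [0.5621 0.1819 0.0547] min [0.509 0.172 0.051] max [0.615 0.191 0.061]
scene runner 126 px 257.2 234.4 med [ 0.6025 -0.0246  0.058 ] min [ 0.595 -0.111  0.055] max [0.608 0.041 0.062]
```

View pics/crop.png

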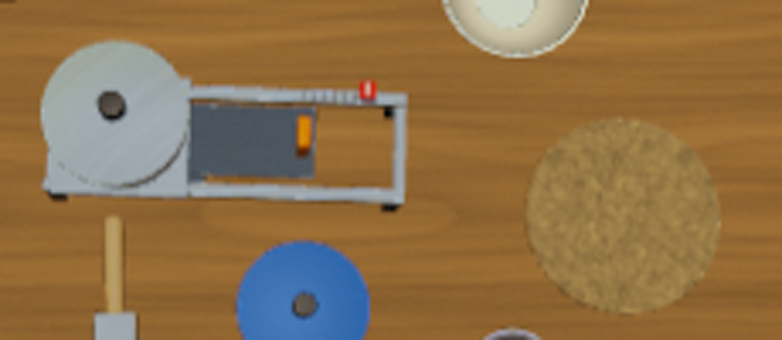

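The crop confirms it: steel lid with its knob at (112,105), gate grip at (304,135), red marker at (368,92) and cork mat at (623,215). The measured grip-to-axis distance is 168 mm against a nominal 170 mm, and the lid width is 132 mm, so both are consistent. I'll raise the arm and move over the hopper.

Emit:
move_arm:
  increments:
    - {"delta_pos": [0, 0, -34], "rot": [0, 0, -1.18]}
    - {"delta_pos": [0, 0, -34], "rot": [0, 0, -1.18]}
    - {"delta_pos": [0, 0, -34], "rot": [0, 0, -1.18]}
    - {"delta_pos": [-23, -32, 0]}
    - {"delta_pos": [-23, -32, 0]}
    - {"delta_pos": [-23, -32, 0]}
    - {"delta_pos": [-23, -32, 0]}
    - {"delta_pos": [-23, -32, 0]}
    - {"delta_pos": [-23, -32, 0]}
    - {"delta_pos": [-23, -32, 0]}
  hand: 87
  squeeze: 20

```text
invalid input
```

Emit:
move_arm:
  increments:
    - {"delta_pos": [-23, -32, 0]}
    - {"delta_pos": [-23, -32, 0]}
    - {"delta_pos": [-23, -32, 0]}
    - {"delta_pos": [-23, -32, 0]}
    - {"delta_pos": [-23, -32, 0]}
    - {"delta_pos": [0, 0, 0]}
    - {"delta_pos": [0, 0, 0]}

```text
invalid input
```

```bash
python3 - <<'E'
from h import *
import workcell
s=sense();print(tcp_to_grasp if 'tcp_to_grasp' in globals() else dir(workcell));print(s["tool_pos"],s["eef_rot"],s["joints"])
c=calibration("wrist");p,D=capture("wrist");cv2.imwrite("pics/w1.png",p[:,:,::-1]);np.savez("w1.npz",p=p,d=D,e=c["extrinsics"]);print(c)
E=c["extrinsics"];print("cam",-E[:3,:3].T@E[:3,3])
E
```

```text
0.0187
[0.24656206 0.57389026 0.18573415] [[-9.18806624e-01  3.94707712e-01 -4.58462904e-04]
 [ 3.94707977e-01  9.18805886e-01 -1.16453252e-03]
 [-3.84115503e-05 -1.25093915e-03 -9.99999217e-01]] [-1.18760297  0.3328039  -0.06470312  1.46086224  0.02158328  1.34987261
 -0.08847527]
{'vertical_fov': 64.53207475979754, 'cx': 279.80505988606495, 'cy': 207.8033575402243, 'k1': -0.031005530050326243, 'extrinsics': array([[ 0.39412877,  0.9190527 , -0.00215709, -0.62384983],
       [-0.87736347,  0.37554969, -0.29865661,  0.0382977 ],
       [-0.27367107,  0.11960171,  0.9543582 , -0.39264326],
       [ 0.        ,  0.        ,  0.        ,  1.        ]])}
cam [0.17202307 0.60592898 0.38481448]
```

View pics/w1.png

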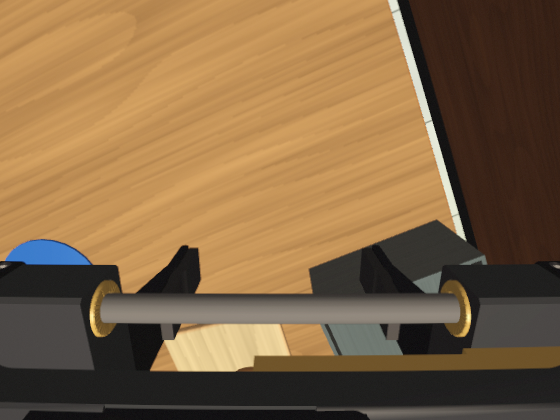

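The moves were refused, probably because every row needs "rot". The wrist picture is from the start pose and shows bare counter, with the fingers at (185,290) and (385,290).

Emit:
move_arm:
  increments:
    - {"delta_pos": [0, 0, -34], "rot": [0, 0, -1.18]}
    - {"delta_pos": [0, 0, -34], "rot": [0, 0, -1.18]}
    - {"delta_pos": [0, 0, -34], "rot": [0, 0, -1.18]}
    - {"delta_pos": [-23, -32, 0], "rot": [0, 0, 0]}
    - {"delta_pos": [-23, -32, 0], "rot": [0, 0, 0]}
    - {"delta_pos": [-23, -32, 0], "rot": [0, 0, 0]}
    - {"delta_pos": [-23, -32, 0], "rot": [0, 0, 0]}
    - {"delta_pos": [-23, -32, 0], "rot": [0, 0, 0]}
    - {"delta_pos": [-23, -32, 0], "rot": [0, 0, 0]}
    - {"delta_pos": [-23, -32, 0], "rot": [0, 0, 0]}
  hand: 87
  squeeze: 20

```text
clock: 1.4
tool_pos: [0.4003, 0.3435, 0.2883]
eef_rot: [[-0.999, 0.035, -0.0], [0.035, 0.999, -0.0], [0.0, -0.0, -1.0]]
force: [0.4, 0.5, -0.1]
grip_width: 0.999
finger_force: 0.0
```

Emit:
move_arm:
  increments:
    - {"delta_pos": [-23, -32, 0], "rot": [0, 0, 0]}
    - {"delta_pos": [-23, -32, 0], "rot": [0, 0, 0]}
    - {"delta_pos": [-23, -32, 0], "rot": [0, 0, 0]}
    - {"delta_pos": [-23, -32, 0], "rot": [0, 0, 0]}
    - {"delta_pos": [-23, -32, 0], "rot": [0, 0, 0]}
    - {"delta_pos": [-23, -32, 0], "rot": [0, 0, 0]}
    - {"delta_pos": [-20, -30, 0], "rot": [0, 0, 0]}
    - {"delta_pos": [0, 0, 0], "rot": [0, 0, 0]}

```text
clock: 2.4
tool_pos: [0.5508, 0.1141, 0.2881]
eef_rot: [[-0.999, 0.04, -0.0], [0.04, 0.999, -0.001], [0.0, -0.001, -1.0]]
force: [0.0, 0.3, -0.7]
grip_width: 0.997
finger_force: 0.0
```

```bash
cat > w.py <<'E'
from h import *
import sys
n=sys.argv[1]
s=sense();c=calibration("wrist");p,D=capture("wrist");cv2.imwrite(f"pics/{n}.png",p[:,:,::-1])
P=cloud(c,D);H=cv2.cvtColor(p,cv2.COLOR_RGB2HSV).astype(int);h,sa,v=H[...,0],H[...,1],H[...,2]
print("tcp",s["tool_pos"].round(4),"clock",s["clock"],"force",np.round(s["force"],1),"R",np.round(s["eef_rot"],4).tolist())
def rep(name,m,z):
    for b in blobs(m&(D>0),20)[:3]:
        vv,uu=np.nonzero(b);q=P[b];zz=(z if z else np.median(q[:,2]))
        ctr=plane(c,[[uu.mean(),vv.mean()]],zz)[0]
        print(name,b.sum(),"px",uu.mean().round(1),vv.mean().round(1),"planectr",ctr.round(4),"med",np.median(q,0).round(4),"min",q.min(0).round(4),"max",q.max(0).round(4))
rep("orange",(h>4)&(h<18)&(sa>190)&(v>130)&(P[...,2]>.05)&(P[...,1]<.05),0)
rep("orangetop",(h>4)&(h<18)&(sa>190)&(abs(P[...,2]-.116)<.004),.116)
rep("redtop",((h<5)|(h>172))&(sa>150)&(v>90)&(P[...,2]>.07)&(P[...,2]<.08),.074)
rep("plate",(abs(P[...,2]-.178)<.004),.178)
rep("knobtop",(v<70)&(abs(P[...,2]-.21)<.004),.21)
rep("runner",(sa<70)&(abs(P[...,2]-.058)<.003)&(P[...,1]<.1),0.058)
b=(abs(P[...,2]-.006)<.003)&(D>0)
rep("mat",b&(abs(P[...,0]-.485)<.14)&(abs(P[...,1]+.385)<.14),.006)
np.savez(n+".npz",p=p,d=D,P=P)
E
python3 w.py w2
```

```text
tcp [0.5508 0.1141 0.2881] clock 2.4 force [ 0.   0.3 -0.7] R [[-0.9992, 0.0401, -0.0002], [0.0401, 0.9992, -0.0013], [0.0002, -0.0013, -1.0]]
orange 247 px 129.9 185.1 planectr [ 0.5512 -0.0597  0.1167] med [ 0.551  -0.0598  0.1167] min [ 0.5378 -0.0662  0.1108] max [ 0.5659 -0.0545  0.1193]
orangetop 261 px 130.4 185.4 planectr [ 0.5517 -0.0596  0.116 ] med [ 0.5513 -0.0592  0.1166] min [ 0.5379 -0.0662  0.112 ] max [ 0.5659 -0.0542  0.1193]
redtop 140 px 104.1 216.0 planectr [ 0.6008 -0.1221  0.074 ] med [ 0.6006 -0.1208  0.0746] min [ 0.592  -0.1319  0.0704] max [ 0.6096 -0.1152  0.077 ]
plate 12737 px 277.3 194.4 planectr [0.5524 0.1106 0.178 ] med [0.5507 0.1107 0.1769] min [0.4919 0.0449 0.174 ] max [0.6229 0.1755 0.1809]
knobtop 71 px 276.6 199.7 planectr [0.5486 0.1104 0.21  ] med [0.5481 0.11   0.2097] min [0.546  0.1001 0.2062] max [0.5545 0.121  0.2117]
knobtop 46 px 277.8 218.6 planectr [0.566  0.1108 0.21  ] med [0.5663 0.1105 0.2106] min [0.5601 0.1006 0.2093] max [0.5684 0.1208 0.2119]
runner 1452 px 146.4 138.7 planectr [ 0.5044 -0.056   0.058 ] med [ 0.5044 -0.0567  0.0589] min [ 0.4944 -0.159   0.055 ] max [0.5129 0.0484 0.0609]
runner 1080 px 150.5 209.8 planectr [ 0.5995 -0.0654  0.058 ] med [ 0.5993 -0.0625  0.0588] min [ 0.5897 -0.1619  0.055 ] max [0.6089 0.0194 0.061 ]
runner 77 px 17.9 243.7 planectr [ 0.6428 -0.2661  0.058 ] med [ 0.6435 -0.2671  0.0561] min [ 0.6403 -0.2969  0.055 ] max [ 0.6496 -0.2439  0.0579]
mat 323 px 2.7 148.6 planectr [ 0.5127 -0.2938  0.006 ] med [ 0.5132 -0.2923  0.0065] min [ 0.468  -0.3117  0.003 ] max [ 0.5549 -0.2844  0.0089]
```

View pics/w2.png

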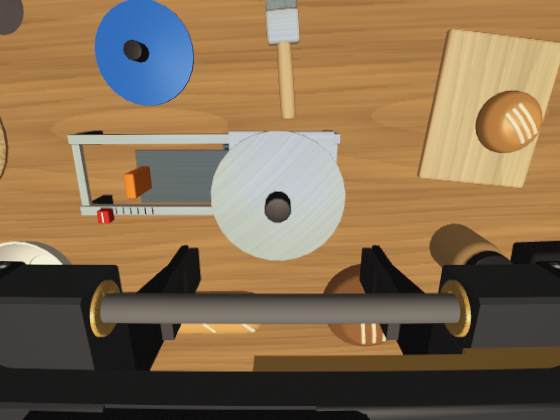

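Wrist view: the lid is at (277,194) with its knob at (277,208), the grip at (137,182) and the marker at (105,216). The knob is at world (0.557, 0.1105). The top view, the plate extent and the grip 170 mm away all agree. I'll descend to TCP z ≈ 0.184 and grasp.

Emit:
move_arm:
  increments:
    - {"delta_pos": [-6.6, -3.3, 20], "rot": [0, 0, 0]}
    - {"delta_pos": [0, 0, 25], "rot": [0, 0, 0]}
    - {"delta_pos": [0, 0, 25], "rot": [0, 0, 0]}
    - {"delta_pos": [0, 0, 20], "rot": [0, 0, 0]}
    - {"delta_pos": [0, 0, 10], "rot": [0, 0, 0]}
    - {"delta_pos": [0, 0, 4], "rot": [0, 0, 0]}
    - {"delta_pos": [0, 0, 0], "rot": [0, 0, 0]}
  hand: 50

```text
clock: 3.32
tool_pos: [0.5565, 0.1142, 0.1849]
eef_rot: [[-0.999, 0.035, 0.0], [0.035, 0.999, 0.0], [-0.0, 0.0, -1.0]]
force: [0.1, -0.2, -0.2]
grip_width: 0.574
finger_force: 0.0
```

Emit:
move_arm:
  increments:
    - {"delta_pos": [0, 0, 0], "rot": [0, 0, 0]}
    - {"delta_pos": [0, 0, 0], "rot": [0, 0, 0]}
    - {"delta_pos": [0, 0, 0], "rot": [0, 0, 0]}
    - {"delta_pos": [0, 0, 0], "rot": [0, 0, 0]}
    - {"delta_pos": [0, 0, 0], "rot": [0, 0, 0]}
    - {"delta_pos": [0, 0, 0], "rot": [0, 0, 0]}
  hand: 0
  squeeze: 25

```text
clock: 4.08
tool_pos: [0.5563, 0.1138, 0.1844]
eef_rot: [[-0.999, 0.035, -0.0], [0.035, 0.999, 0.0], [0.0, 0.0, -1.0]]
force: [-0.3, -0.6, -0.8]
grip_width: 0.025
finger_force: 0.0
```

The fingers closed fully, so the knob isn't between them. I'll look before doing anything else.

```bash
python3 - <<'E'
from h import *
for n in("scene","wrist"):
    p,D=capture(n);np.savez(f"{n}1.npz",p=p,d=D)
    if n=="scene":a=cv2.resize(p[110:310,200:400],(400,400),interpolation=2)
    else:b=cv2.resize(p,(400,300))
cv2.imwrite("pics/j1.png",np.hstack([a,np.vstack([b,np.zeros((100,400,3),np.uint8)])])[:,:,::-1])
s=sense();print(s["grip_width"],s["tool_pos"],s["finger_force"])
E
```

```text
0.008335552243836324 [0.55634318 0.11381211 0.18442752] 0.0
```

View pics/j1.png

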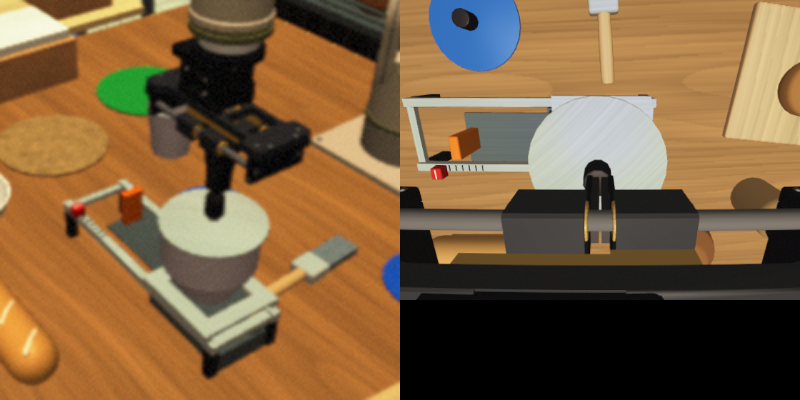

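The scene view shows the closed fingertips right at the knob, with no visible gap. I'll check in depth where the knob and tips really are.

```bash
python3 - <<'E'
from h import *
s=sense();T=s["tool_pos"];R=s["eef_rot"]
ims=[]
for n in("scene","wrist"):
    z=np.load(n+"1.npz");p,D=z["p"].copy(),z["d"];c=calibration(n);P=cloud(c,D)
    E=c["extrinsics"]
    for q,col in((T,(255,0,0)),(np.array([.557,.1105,.21]),(0,255,0)),(np.array([.557,.1105,.184]),(0,255,255))):
        X=E[:3,:3]@q+E[:3,3];X=X*[1,-1,-1];uv=cv2.projectPoints(X[None],np.zeros(3),np.zeros(3),K(c),dist(c))[0].ravel();print(n,q.round(3),uv.round(1));cv2.circle(p,tuple(uv.round().astype(int).tolist()),1,col,-1)
        last=uv
    u,v=map(int,last);a=p[max(v-55,0):v+45,u-50:u+50];ims.append(cv2.resize(a,(400,400),interpolation=0))
    if n=="wrist":
        for v in range(205,300,5):print(v,[P[v,uu].round(3).tolist() for uu in (268,276,284)])
cv2.imwrite("pics/j2.png",np.hstack(ims)[:,:,::-1])
E
```

```text
scene [0.556 0.114 0.184] [307.3 216.7]
scene [0.557 0.11  0.21 ] [306.9 207.3]
scene [0.557 0.11  0.184] [306.2 216.2]
wrist [0.556 0.114 0.184] [281.  236.1]
wrist [0.557 0.11  0.21 ] [275.4 254.3]
wrist [0.557 0.11  0.184] [275.9 236.9]
205 [[0.537, 0.106, 0.18], [0.537, 0.111, 0.178], [0.537, 0.116, 0.179]]
210 [[0.54, 0.106, 0.178], [0.54, 0.111, 0.179], [0.54, 0.116, 0.18]]
215 [[0.544, 0.106, 0.178], [0.544, 0.111, 0.179], [0.544, 0.116, 0.18]]
220 [[0.547, 0.106, 0.179], [0.547, 0.111, 0.178], [0.547, 0.116, 0.179]]
225 [[0.547, 0.106, 0.187], [0.546, 0.111, 0.191], [0.548, 0.116, 0.188]]
230 [[0.547, 0.106, 0.197], [0.546, 0.111, 0.199], [0.547, 0.116, 0.198]]
235 [[0.547, 0.107, 0.205], [0.546, 0.111, 0.207], [0.547, 0.116, 0.205]]
240 [[0.548, 0.107, 0.209], [0.548, 0.111, 0.211], [0.548, 0.116, 0.211]]
245 [[0.546, 0.107, 0.221], [0.551, 0.111, 0.211], [0.551, 0.116, 0.21]]
250 [[0.546, 0.107, 0.228], [0.547, 0.111, 0.225], [0.548, 0.116, 0.224]]
255 [[0.546, 0.108, 0.234], [0.548, 0.111, 0.231], [0.548, 0.115, 0.231]]
260 [[0.547, 0.108, 0.238], [0.547, 0.112, 0.237], [0.548, 0.115, 0.236]]
265 [[0.547, 0.108, 0.242], [0.547, 0.112, 0.242], [0.547, 0.115, 0.243]]
270 [[0.547, 0.108, 0.248], [0.548, 0.112, 0.246], [0.548, 0.115, 0.247]]
275 [[0.547, 0.108, 0.252], [0.547, 0.112, 0.252], [0.547, 0.115, 0.252]]
280 [[0.547, 0.108, 0.256], [0.548, 0.112, 0.255], [0.547, 0.115, 0.257]]
285 [[0.548, 0.108, 0.26], [0.548, 0.112, 0.26], [0.548, 0.115, 0.259]]
290 [[0.548, 0.108, 0.262], [0.548, 0.112, 0.264], [0.548, 0.115, 0.264]]
295 [[0.524, 0.111, 0.305], [0.524, 0.113, 0.305], [0.525, 0.115, 0.304]]
```

View pics/j2.png

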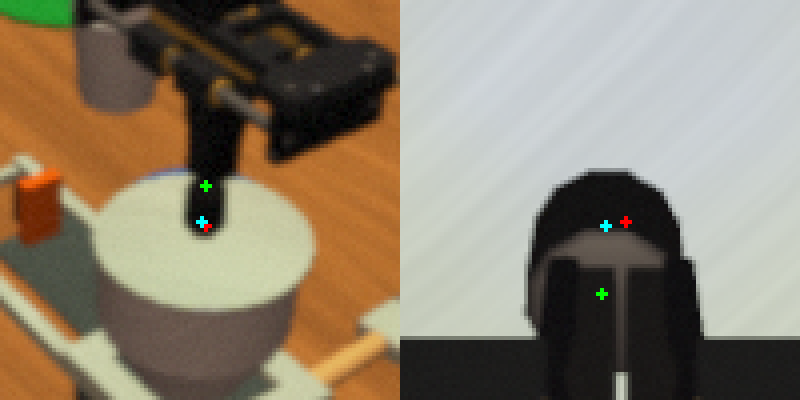

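The closed fingertips are visibly above the knob top: their front face ends near z 0.215–0.22, although the TCP reads 0.184. I'll check fingertip against TCP in the earlier open view too.

```bash
python3 - <<'E'
from h import *
z=np.load("w2.npz");P=z["P"];D=z["d"]
T=np.array([.5508,.1141,.2881])
m=(D>0)&(P[...,2]>.25)
q=P[m]-T
vv,uu=np.nonzero(m)
for lo,hi in((-.07,-.03),(.03,.07)):
    k=(q[:,1]>lo)&(q[:,1]<hi)&(q[:,2]<.06);a=q[k];print("open",lo,a.min(0).round(4),np.percentile(a,[1,5,20],axis=0).round(4).tolist(),k.sum())
z=np.load("wrist1.npz");c=calibration("wrist");P=cloud(c,z["d"]);m=(z["d"]>0)&(P[...,2]>.212);q=P[m]-sense()["tool_pos"];k=(abs(q[:,1])<.03)&(q[:,2]<.1);print("shut",np.percentile(q[k],[0,1,5,20],axis=0).round(4).tolist())
E
```

```text
open -0.07 [-0.0128 -0.0527  0.0359] [[-0.0125, -0.0524, 0.0369], [-0.0123, -0.0514, 0.0384], [-0.0117, -0.0486, 0.0422]] 828
open 0.03 [-0.0089  0.0421  0.0361] [[-0.0086, 0.0423, 0.0366], [-0.0084, 0.0424, 0.0379], [-0.0078, 0.0427, 0.0421]] 838
shut [[-0.0112, -0.0102, 0.0276], [-0.0109, -0.0096, 0.037], [-0.0106, -0.0081, 0.0401], [-0.0099, -0.0057, 0.0509]]
```

Both views put the real fingertips about 30–35 mm behind the reported TCP. That explains closing above the knob without contact. I'll open the fingers, shift y by −3 mm and descend about 28 mm in small steps.

Emit:
move_arm:
  increments:
    - {"delta_pos": [0, -3, 0], "rot": [0, 0, 0]}
    - {"delta_pos": [0, 0, 0], "rot": [0, 0, 0]}
    - {"delta_pos": [0, 0, 0], "rot": [0, 0, 0]}
    - {"delta_pos": [0, 0, 0], "rot": [0, 0, 0]}
    - {"delta_pos": [0, 0, 8], "rot": [0, 0, 0]}
    - {"delta_pos": [0, 0, 8], "rot": [0, 0, 0]}
    - {"delta_pos": [0, 0, 6], "rot": [0, 0, 0]}
    - {"delta_pos": [0, 0, 4], "rot": [0, 0, 0]}
    - {"delta_pos": [0, 0, 0], "rot": [0, 0, 0]}
  hand: 60

```text
clock: 5.3
tool_pos: [0.5561, 0.1108, 0.1581]
eef_rot: [[-0.999, 0.035, -0.0], [0.035, 0.999, -0.0], [0.0, -0.0, -1.0]]
force: [-0.1, 0.4, 0.4]
grip_width: 0.686
finger_force: 0.0
```

Emit:
move_arm:
  increments:
    - {"delta_pos": [0, 0, 0], "rot": [0, 0, 0]}
    - {"delta_pos": [0, 0, 0], "rot": [0, 0, 0]}
    - {"delta_pos": [0, 0, 0], "rot": [0, 0, 0]}
    - {"delta_pos": [0, 0, 0], "rot": [0, 0, 0]}
    - {"delta_pos": [0, 0, 0], "rot": [0, 0, 0]}
    - {"delta_pos": [0, 0, 0], "rot": [0, 0, 0]}
  hand: 0
  squeeze: 25

```text
clock: 6.05
tool_pos: [0.5562, 0.1109, 0.1585]
eef_rot: [[-0.999, 0.035, 0.0], [0.035, 0.999, 0.0], [-0.0, 0.0, -1.0]]
force: [-0.4, 0.6, 0.7]
grip_width: 0.263
finger_force: 25.0
```

The knob is gripped (23 mm opening, 25 N). I'll lift, and refine the mat centre from the crop's circle edges.

Emit:
move_arm:
  increments:
    - {"delta_pos": [0, 0, -5], "rot": [0, 0, 0]}
    - {"delta_pos": [0, 0, -10], "rot": [0, 0, 0]}
    - {"delta_pos": [0, 0, -20], "rot": [0, 0, 0]}
    - {"delta_pos": [0, 0, -25], "rot": [0, 0, 0]}
    - {"delta_pos": [0, 0, -20], "rot": [0, 0, 0]}
    - {"delta_pos": [0, 0, 0], "rot": [0, 0, 0]}

```text
clock: 6.8
tool_pos: [0.5571, 0.1109, 0.2403]
eef_rot: [[-0.999, 0.035, 0.003], [0.035, 0.999, 0.001], [-0.003, 0.001, -1.0]]
force: [0.9, 0.9, -2.5]
grip_width: 0.265
finger_force: 25.0
```

```bash
python3 - <<'E'
from h import *
c=calibration("top")
e=np.array([[526,215],[720,215],[623,117],[623,313],[623,215]])/3.4+[200,160]-0.35
print(plane(c,e,.006).round(4))
p=np.load("top0.npz")["p"]
g=cv2.GaussianBlur(p,(5,5),0).astype(int);H=cv2.cvtColor(g.astype(np.uint8),cv2.COLOR_RGB2HSV).astype(int)
print("cork",H[223,383],"wood",H[223,345],H[255,383])
b=np.zeros(p.shape[:2],bool);b[180:265,340:430]=1
m=b&(H[...,0]>=15)&(H[...,0]<25);x=blobs(m)[0];vv,uu=np.nonzero(x);print(x.sum(),uu.mean(),vv.mean(),uu.min(),uu.max(),vv.min(),vv.max(),plane(c,[[uu.mean(),vv.mean()]],.006))
s=sense();print(s["tool_pos"],s["force"],s["torque"],s["grip_width"],s["finger_force"])
E
python3 w.py w3 | grep plate
```

```text
[[ 0.4876 -0.2846  0.006 ]
 [ 0.4862 -0.4831  0.006 ]
 [ 0.5877 -0.3884  0.006 ]
 [ 0.3883 -0.3785  0.006 ]
 [ 0.4869 -0.3832  0.006 ]]
cork [ 19 138 157] wood [ 16 169 140] [ 17 169 142]
7500 385.18173333333334 221.22013333333334 340 429 180 264 [[ 0.49259547 -0.39144776  0.006     ]]
[0.55712435 0.11093815 0.24029213] [ 0.87763436  0.89422809 -2.50316135] [0.04522415 0.03007617 0.03294139] 0.2653811063262013 24.999596178531647
```

The mat centre is (0.487, −0.384) and its span is 199 mm in both directions, as expected. The lid weight shows in the force reading (−2.5 N). I'll carry it over.

Emit:
move_arm:
  increments:
    - {"delta_pos": [2, -20, 0], "rot": [0, 0, 0]}
    - {"delta_pos": [4, -40, 0], "rot": [0, 0, 0]}
    - {"delta_pos": [4, -40, 0], "rot": [0, 0, 0]}
    - {"delta_pos": [4, -40, 0], "rot": [0, 0, 0]}
    - {"delta_pos": [4, -40, 0], "rot": [0, 0, 0]}
    - {"delta_pos": [4, -40, 0], "rot": [0, 0, 0]}
    - {"delta_pos": [4, -40, 0], "rot": [0, 0, 0]}
    - {"delta_pos": [4, -40, 0], "rot": [0, 0, 0]}
    - {"delta_pos": [4, -40, 0], "rot": [0, 0, 0]}
    - {"delta_pos": [4, -40, 0], "rot": [0, 0, 0]}

```text
clock: 8.1
tool_pos: [0.5033, -0.2698, 0.2376]
eef_rot: [[-0.999, 0.036, -0.001], [0.036, 0.999, 0.0], [0.001, 0.0, -1.0]]
force: [-0.1, -0.4, -2.9]
grip_width: 0.269
finger_force: 25.0
```

Emit:
move_arm:
  increments:
    - {"delta_pos": [5, -40, 0], "rot": [0, 0, 0]}
    - {"delta_pos": [5, -40, 0], "rot": [0, 0, 0]}
    - {"delta_pos": [5, -37, 0], "rot": [0, 0, 0]}
    - {"delta_pos": [0, 0, 0], "rot": [0, 0, 0]}
    - {"delta_pos": [0, 0, 0], "rot": [0, 0, 0]}

```text
clock: 8.72
tool_pos: [0.4851, -0.384, 0.2377]
eef_rot: [[-0.999, 0.036, -0.001], [0.036, 0.999, 0.001], [0.001, 0.001, -1.0]]
force: [-0.1, 0.2, -2.1]
grip_width: 0.266
finger_force: 25.0
```

```bash
python3 - <<'E'
from h import *
s=sense();print(s["joints"],s["tool_pos"],s["force"])
p,D=capture("top");c=calibration("top");P=cloud(c,D)
a=p[150:290,320:460];b,Db=capture("wrist");np.savez("w4.npz",p=b,d=Db)
cv2.imwrite("pics/j3.png",np.hstack([cv2.resize(a,(360,360)),cv2.resize(b,(440,360))])[:,:,::-1])
c=calibration("wrist");P=cloud(c,Db);q=P[(P[...,2]>.24)&(P[...,2]<.27)&(Db>0)];q=q[np.linalg.norm(q[:,:2]-s["tool_pos"][:2],axis=1)<.08]
print(len(q),q.min(0),q.max(0)); A=np.c_[q[:,:2]-q[:,:2].mean(0),np.ones(len(q))];print(np.linalg.lstsq(A,q[:,2],rcond=None)[0])
E
```

```text
[ 0.09780759  0.33473361  0.65204201  1.4283325  -0.20234113  1.44750554
  2.28304596] [ 0.48508819 -0.38395081  0.23766189] [-0.10179104  0.15692711 -2.10724118]
22426 [ 0.42168915 -0.44945934  0.25091655] [ 0.55381252 -0.31834386  0.26997029]
[ 0.0139855  -0.00091287  0.25637799]
```

View pics/j3.png

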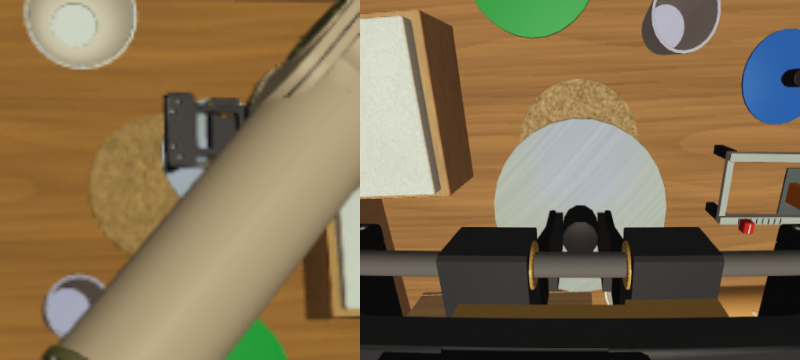

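The wrist view shows the lid level, about 0.8° off at most, with its centre at (0.488, −0.384) over the cork mat. I'll lower it.

Emit:
move_arm:
  increments:
    - {"delta_pos": [0, 0, 15], "rot": [0, 0, 0]}
    - {"delta_pos": [0, 0, 28], "rot": [0, 0, 0]}
    - {"delta_pos": [0, 0, 30], "rot": [0, 0, 0]}
    - {"delta_pos": [0, 0, 30], "rot": [0, 0, 0]}
    - {"delta_pos": [0, 0, 30], "rot": [0, 0, 0]}
    - {"delta_pos": [0, 0, 30], "rot": [0, 0, 0]}
    - {"delta_pos": [0, 0, 27], "rot": [0, 0, 0]}
    - {"delta_pos": [0, 0, 20], "rot": [0, 0, 0]}
    - {"delta_pos": [0, 0, 10], "rot": [0, 0, 0]}
    - {"delta_pos": [0, 0, 4], "rot": [0, 0, 0]}

```text
clock: 10.07
tool_pos: [0.4859, -0.3839, 0.0142]
eef_rot: [[-0.999, 0.035, -0.0], [0.035, 0.999, 0.0], [0.0, 0.0, -1.0]]
force: [1.0, 0.1, -2.4]
grip_width: 0.262
finger_force: 25.0
```

Emit:
move_arm:
  increments:
    - {"delta_pos": [0, 0, 2], "rot": [0, 0, 0]}
    - {"delta_pos": [0, 0, 2], "rot": [0, 0, 0]}
    - {"delta_pos": [0, 0, 1], "rot": [0, 0, 0]}
    - {"delta_pos": [0, 0, 1], "rot": [0, 0, 0]}
    - {"delta_pos": [0, 0, 0], "rot": [0, 0, 0]}

```text
clock: 10.7
tool_pos: [0.4859, -0.384, 0.0084]
eef_rot: [[-0.999, 0.035, 0.0], [0.035, 0.999, 0.0], [-0.0, 0.0, -1.0]]
force: [0.3, -0.7, -1.8]
grip_width: 0.265
finger_force: 25.0
```

Now about 6 mm above contact, I'll descend in 1 mm steps until the force changes.

Emit:
move_arm:
  increments:
    - {"delta_pos": [0, 0, 1], "rot": [0, 0, 0]}
    - {"delta_pos": [0, 0, 1], "rot": [0, 0, 0]}
    - {"delta_pos": [0, 0, 1], "rot": [0, 0, 0]}
    - {"delta_pos": [0, 0, 1], "rot": [0, 0, 0]}
    - {"delta_pos": [0, 0, 0], "rot": [0, 0, 0]}

```text
clock: 11.32
tool_pos: [0.4858, -0.384, 0.0043]
eef_rot: [[-0.999, 0.035, -0.0], [0.035, 0.999, 0.0], [0.0, 0.0, -1.0]]
force: [0.3, 0.0, -1.9]
grip_width: 0.262
finger_force: 25.0
```

Emit:
move_arm:
  increments:
    - {"delta_pos": [0, 0, 0.7], "rot": [0, 0, 0]}
    - {"delta_pos": [0, 0, 0.7], "rot": [0, 0, 0]}
    - {"delta_pos": [0, 0, 0], "rot": [0, 0, 0]}

```text
clock: 11.7
tool_pos: [0.4858, -0.3839, 0.0029]
eef_rot: [[-0.999, 0.035, -0.0], [0.035, 0.999, 0.0], [0.0, 0.0, -1.0]]
force: [0.3, 0.5, -2.4]
grip_width: 0.268
finger_force: 25.0
```

Emit:
move_arm:
  increments:
    - {"delta_pos": [0, 0, 0.5], "rot": [0, 0, 0]}
    - {"delta_pos": [0, 0, 0.5], "rot": [0, 0, 0]}
    - {"delta_pos": [0, 0, 0], "rot": [0, 0, 0]}

```text
clock: 12.08
tool_pos: [0.4859, -0.384, 0.0025]
eef_rot: [[-0.999, 0.035, 0.0], [0.035, 0.999, 0.0], [-0.0, 0.0, -1.0]]
force: [-2.5, 2.7, 6.2]
grip_width: 0.269
finger_force: 25.0
```

The lid has touched down gently. I'll release it and rise straight up.

Emit:
move_arm:
  increments:
    - {"delta_pos": [0, 0, -0.3], "rot": [0, 0, 0]}
    - {"delta_pos": [0, 0, 0], "rot": [0, 0, 0]}
    - {"delta_pos": [0, 0, 0], "rot": [0, 0, 0]}
    - {"delta_pos": [0, 0, 0], "rot": [0, 0, 0]}
  hand: 60

```text
clock: 12.58
tool_pos: [0.4858, -0.384, 0.0022]
eef_rot: [[-0.999, 0.035, -0.0], [0.035, 0.999, 0.0], [0.0, 0.0, -1.0]]
force: [-0.0, 0.1, 0.5]
grip_width: 0.623
finger_force: 0.0
```

Emit:
move_arm:
  increments:
    - {"delta_pos": [0, 0, -10], "rot": [0, 0, 0]}
    - {"delta_pos": [0, 0, -20], "rot": [0, 0, 0]}
    - {"delta_pos": [0, 0, -30], "rot": [0, 0, 0]}
    - {"delta_pos": [0, 0, -35], "rot": [0, 0, 0]}
    - {"delta_pos": [0, 0, -35], "rot": [0, 0, 0]}
    - {"delta_pos": [0, 0, -35], "rot": [0, 0, 0]}
    - {"delta_pos": [0, 0, -35], "rot": [0, 0, 0]}

```text
clock: 13.45
tool_pos: [0.4857, -0.3842, 0.2053]
eef_rot: [[-0.999, 0.036, 0.002], [0.036, 0.999, -0.001], [-0.002, -0.001, -1.0]]
force: [0.3, -1.4, -0.0]
grip_width: 0.691
finger_force: 0.0
```

Emit:
move_arm:
  increments:
    - {"delta_pos": [-4, 20, -20], "rot": [0, 0, 0]}
    - {"delta_pos": [-7, 40, 0], "rot": [0, 0, 0]}
    - {"delta_pos": [-7, 40, 0], "rot": [0, 0, 0]}
    - {"delta_pos": [-7, 40, 0], "rot": [0, 0, 0]}
    - {"delta_pos": [-7, 40, 0], "rot": [0, 0, 0]}
    - {"delta_pos": [-7, 40, 0], "rot": [0, 0, 0]}
    - {"delta_pos": [-7, 40, 0], "rot": [0, 0, 0]}
    - {"delta_pos": [-7, 40, 0], "rot": [0, 0, 0]}
    - {"delta_pos": [-2, 26, 0], "rot": [0, 0, 0]}
    - {"delta_pos": [0, 0, 0], "rot": [0, 0, 0]}

```text
clock: 14.7
tool_pos: [0.5526, -0.0581, 0.2236]
eef_rot: [[-0.999, 0.032, 0.001], [0.032, 0.999, 0.001], [-0.001, 0.001, -1.0]]
force: [-0.3, -0.9, -0.0]
grip_width: 0.691
finger_force: 0.0
```

```bash
python3 w.py w5; python3 - <<'E'
from h import *
z=np.load("w5.npz");P=z["P"];D=z["d"];p=z["p"];H=cv2.cvtColor(p,cv2.COLOR_RGB2HSV).astype(int)
# runner edge directions: outer runners (white-ish, z .058): y extents + line fit
m=(D>0)&(H[...,1]<70)&(abs(P[...,2]-.058)<.003)
for x0 in(.504,.600):
    k=m&(abs(P[...,0]-x0)<.013)&(P[...,1]>-.14)&(P[...,1]<.02);q=P[k];print("runner fit dx/dy",np.polyfit(q[:,1],q[:,0],1).round(4),len(q))
pc,Dt=capture("top");np.savez("top2.npz",p=pc,d=Dt)
cv2.imwrite("pics/j4.png",np.hstack([cv2.resize(p,(460,345)),cv2.resize(pc[160:270,320:430],(340,345))])[:,:,::-1])
E
```

```text
tcp [ 0.5526 -0.0581  0.2236] clock 14.7 force [-0.3 -0.9 -0. ] R [[-0.9995, 0.0318, 0.0013], [0.0318, 0.9995, 0.0006], [-0.0013, 0.0007, -1.0]]
orange 28 px 277.1 178.3 planectr [ 0.5381 -0.061   0.1161] med [ 0.5378 -0.0615  0.1161] min [ 0.5368 -0.065   0.1145] max [ 0.542  -0.0554  0.118 ]
orange 26 px 282.9 196.2 planectr [ 0.5556 -0.056   0.1163] med [ 0.5558 -0.0559  0.1163] min [ 0.5437 -0.0572  0.1155] max [ 0.5654 -0.0556  0.1175]
orange 22 px 273.0 195.5 planectr [ 0.5546 -0.0655  0.1165] med [ 0.5546 -0.0654  0.1165] min [ 0.5443 -0.0658  0.1158] max [ 0.5646 -0.0651  0.1181]
orangetop 31 px 277.0 178.2 planectr [ 0.538  -0.0611  0.116 ] med [ 0.5378 -0.062   0.116 ] min [ 0.5366 -0.065   0.1124] max [ 0.542  -0.0554  0.118 ]
orangetop 26 px 282.9 196.2 planectr [ 0.5557 -0.056   0.116 ] med [ 0.5558 -0.0559  0.1163] min [ 0.5437 -0.0572  0.1155] max [ 0.5654 -0.0556  0.1175]
orangetop 22 px 273.0 195.5 planectr [ 0.5547 -0.0655  0.116 ] med [ 0.5546 -0.0654  0.1165] min [ 0.5443 -0.0658  0.1158] max [ 0.5646 -0.0651  0.1181]
redtop 174 px 223.7 226.2 planectr [ 0.6    -0.1232  0.074 ] med [ 0.5998 -0.122   0.0744] min [ 0.5921 -0.1314  0.0705] max [ 0.6095 -0.1161  0.0765]
runner 2151 px 283.7 135.9 planectr [ 0.5044 -0.0532  0.058 ] med [ 0.5043 -0.054   0.0587] min [ 0.4947 -0.1583  0.0552] max [0.5151 0.0534 0.0609]
runner 1772 px 287.4 219.2 planectr [ 0.5996 -0.0516  0.058 ] med [ 0.5994 -0.0507  0.0586] min [ 0.5896 -0.1621  0.0551] max [0.6104 0.0493 0.0609]
runner 155 px 107.9 258.8 planectr [ 0.6441 -0.2714  0.058 ] med [ 0.6444 -0.2719  0.0561] min [ 0.6393 -0.3129  0.0551] max [ 0.6534 -0.2329  0.0576]
mat 6838 px 53.1 127.2 planectr [ 0.4884 -0.3381  0.006 ] med [ 0.4896 -0.3305  0.007 ] min [ 0.39   -0.4318  0.003 ] max [ 0.5877 -0.2846  0.009 ]
runner fit dx/dy [0.0413 0.5063] 1613
runner fit dx/dy [0.0461 0.6018] 1311
```

View pics/j4.png

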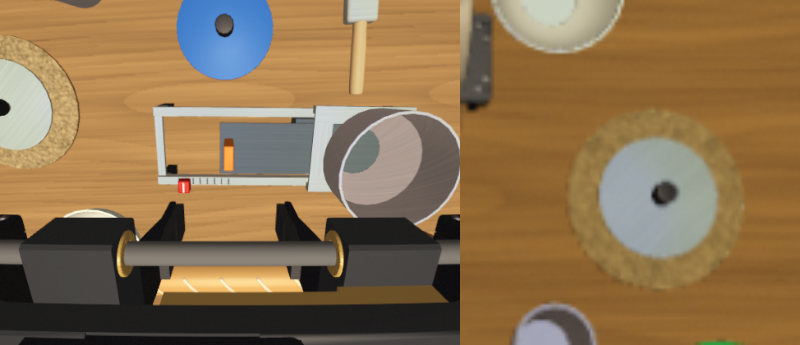

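The lid sits centred and right way up on the cork mat (right panel, around (655,197)), and the hopper is open. The grip is at (0.5512, −0.0605) and the marker at (0.6005, −0.1235). That makes a 61 mm pull along hopper −y, within the stated 45–70 mm. I'll descend on the grip with the fingers 40 mm apart.

Emit:
move_arm:
  increments:
    - {"delta_pos": [1.3, -2.4, 15], "rot": [0, 0, 0.05]}
    - {"delta_pos": [0, 0, 28], "rot": [0, 0, 0]}
    - {"delta_pos": [0, 0, 28], "rot": [0, 0, 0]}
    - {"delta_pos": [0, 0, 28], "rot": [0, 0, 0]}
    - {"delta_pos": [0, 0, 20], "rot": [0, 0, 0]}
    - {"delta_pos": [0, 0, 0], "rot": [0, 0, 0]}
  hand: 42

```text
clock: 15.55
tool_pos: [0.5491, -0.0637, 0.1014]
eef_rot: [[-0.999, 0.042, -0.004], [0.042, 0.999, -0.001], [0.003, -0.001, -1.0]]
force: [-0.1, -0.4, 0.9]
grip_width: 0.483
finger_force: 0.0
```

Emit:
move_arm:
  increments:
    - {"delta_pos": [0, 0, 16], "rot": [0, 0, 0]}
    - {"delta_pos": [0, 0, 16], "rot": [0, 0, 0]}
    - {"delta_pos": [0, 0, 10], "rot": [0, 0, 0]}
    - {"delta_pos": [0, 0, 0], "rot": [0, 0, 0]}

```text
clock: 16.05
tool_pos: [0.5503, -0.0625, 0.0604]
eef_rot: [[-0.999, 0.04, -0.002], [0.04, 0.999, -0.0], [0.002, -0.0, -1.0]]
force: [-0.5, 0.0, 0.5]
grip_width: 0.481
finger_force: 0.0
```

Emit:
move_arm:
  increments:
    - {"delta_pos": [0, 1.8, 0], "rot": [0, 0, 0]}
    - {"delta_pos": [0, 0, 0], "rot": [0, 0, 0]}

```text
clock: 16.3
tool_pos: [0.5513, -0.0604, 0.0618]
eef_rot: [[-0.999, 0.04, 0.001], [0.04, 0.999, 0.0], [-0.001, 0.0, -1.0]]
force: [0.8, 0.4, -0.5]
grip_width: 0.482
finger_force: 0.0
```

Emit:
move_arm:
  increments:
    - {"delta_pos": [0, 0, 0], "rot": [0, 0, 0]}
    - {"delta_pos": [0, 0, 0], "rot": [0, 0, 0]}
    - {"delta_pos": [0, 0, 0], "rot": [0, 0, 0]}
    - {"delta_pos": [0, 0, 0], "rot": [0, 0, 0]}
    - {"delta_pos": [0, 0, 0], "rot": [0, 0, 0]}
  hand: 0
  squeeze: 40

```text
clock: 16.92
tool_pos: [0.551, -0.0599, 0.0613]
eef_rot: [[-0.999, 0.04, -0.0], [0.04, 0.999, 0.001], [0.0, 0.001, -1.0]]
force: [-0.5, 2.9, 1.6]
grip_width: 0.136
finger_force: 40.0
```

The grip is held (11.8 mm opening, 40 N) and tool y matches the runner direction. I'll pull 57 mm and then measure.

Emit:
move_arm:
  increments:
    - {"delta_pos": [0, -5, 0], "rot": [0, 0, 0]}
    - {"delta_pos": [0, -10, 0], "rot": [0, 0, 0]}
    - {"delta_pos": [0, -12, 0], "rot": [0, 0, 0]}
    - {"delta_pos": [0, -12, 0], "rot": [0, 0, 0]}
    - {"delta_pos": [0, -10, 0], "rot": [0, 0, 0]}
    - {"delta_pos": [0, -6, 0], "rot": [0, 0, 0]}
    - {"delta_pos": [0, -2, 0], "rot": [0, 0, 0]}
    - {"delta_pos": [0, 0, 0], "rot": [0, 0, 0]}
    - {"delta_pos": [0, 0, 0], "rot": [0, 0, 0]}

```text
clock: 18.05
tool_pos: [0.5487, -0.1155, 0.0613]
eef_rot: [[-0.999, 0.039, -0.0], [0.039, 0.999, 0.003], [0.001, 0.003, -1.0]]
force: [-0.1, 8.4, 2.0]
grip_width: 0.139
finger_force: 40.0
```

```bash
cat > g.py <<'E'
from h import *
s=sense();print(s["tool_pos"].round(4),s["force"].round(1),s["grip_width"],s["finger_force"])
Y=np.array([.0407,.9992]);out=[]
for n in("wrist","scene","top"):
    c=calibration(n);p,D=capture(n);P=cloud(c,D);H=cv2.cvtColor(p,cv2.COLOR_RGB2HSV).astype(int);h,sa,v=H[...,0],H[...,1],H[...,2]
    near=(D>0)&(abs(P[...,0]-.575)<.06)&(abs(P[...,1]+.11)<.06)
    for nm,m in(("orange",(h>4)&(h<18)&(sa>190)&(P[...,2]>.085)),("red",((h<4)|(h>172))&(sa>140)&(P[...,2]>.06)&(P[...,2]<.08)),("redtop",((h<4)|(h>172))&(sa>140)&(P[...,2]>.0715)&(P[...,2]<.079)),("line",(sa<90)&(v>120)&(P[...,2]>.0705)&(P[...,2]<.078)&(abs(P[...,0]-.6)<.012)&(abs(P[...,1]+.1235)<.01))):
        q=P[near&m]
        if len(q)>3: print(n,nm,len(q),"y' ext",np.percentile(q[:,:2]@Y,[1,50,99]).round(4),"med",np.median(q,0).round(4),"ymin/max",q.min(0).round(4),q.max(0).round(4))
    if n!="top":out.append(p[80:280,170:350] if n=="scene" else p[100:290,150:400])
cv2.imwrite("pics/j5.png",np.hstack([cv2.resize(a,(400,400),interpolation=2) for a in out])[:,:,::-1])
E
python3 g.py
```

```text
[ 0.5487 -0.1155  0.0613] [-0.1  8.4  2. ] 0.13946415179834745 40.00729322433472
wrist orange 1413 y' ext [-0.0997 -0.0943 -0.0881] med [ 0.5403 -0.1162  0.1161] ymin/max [ 0.5341 -0.1225  0.085 ] [ 0.557  -0.1097  0.1228]
wrist red 63 y' ext [-0.1028 -0.0962 -0.0922] med [ 0.6072 -0.121   0.0746] ymin/max [ 0.6045 -0.1277  0.0731] [ 0.6098 -0.117   0.076 ]
wrist redtop 63 y' ext [-0.1028 -0.0962 -0.0922] med [ 0.6072 -0.121   0.0746] ymin/max [ 0.6045 -0.1277  0.0731] [ 0.6098 -0.117   0.076 ]
wrist line 23 y' ext [-0.1002 -0.0995 -0.0982] med [ 0.6066 -0.1241  0.0758] ymin/max [ 0.604  -0.125   0.0743] [ 0.6093 -0.1229  0.0768]
scene orange 82 y' ext [-0.1113 -0.0866 -0.0678] med [ 0.559  -0.1093  0.103 ] ymin/max [ 0.5293 -0.1508  0.0854] [ 0.5687 -0.0863  0.2497]
scene red 22 y' ext [-0.0997 -0.0917 -0.0881] med [ 0.6064 -0.1165  0.0703] ymin/max [ 0.5956 -0.1245  0.0614] [ 0.6099 -0.1127  0.0769]
scene redtop 10 y' ext [-0.0985 -0.0917 -0.0881] med [ 0.6045 -0.1165  0.0739] ymin/max [ 0.5956 -0.1234  0.0719] [ 0.6091 -0.1127  0.0769]
```

View pics/j5.png

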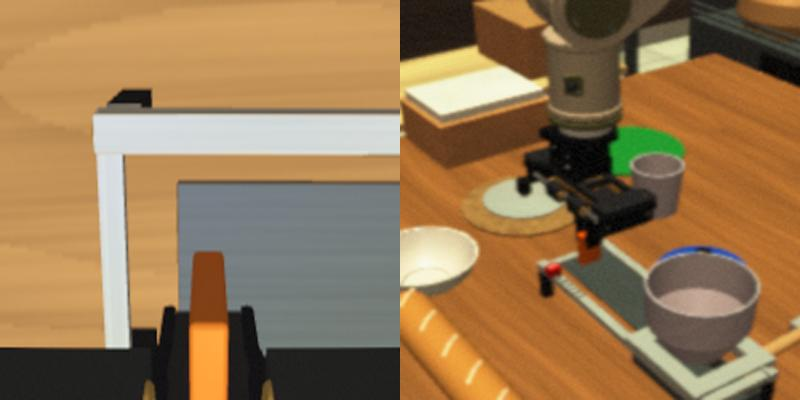

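The wrist view shows the grip held at (208,330), still 5.2 mm short of the marker line: y′ is −93.9 mm against −99.1 mm. I'll pull the rest of the way.

Emit:
move_arm:
  increments:
    - {"delta_pos": [0, -3, 0], "rot": [0, 0, 0]}
    - {"delta_pos": [0, -2.3, 0], "rot": [0, 0, 0]}
    - {"delta_pos": [0, 0, 0], "rot": [0, 0, 0]}
    - {"delta_pos": [0, 0, 0], "rot": [0, 0, 0]}
    - {"delta_pos": [0, 0, 0], "rot": [0, 0, 0]}

```text
clock: 18.82
tool_pos: [0.5485, -0.1206, 0.0613]
eef_rot: [[-0.999, 0.038, -0.001], [0.038, 0.999, 0.003], [0.001, 0.003, -1.0]]
force: [-0.8, 10.1, 3.2]
grip_width: 0.135
finger_force: 40.0
```

```bash
python3 g.py
```

```text
[ 0.5485 -0.1206  0.0613] [-0.8 10.1  3.2] 0.1345412190153158 40.008652210235596
wrist orange 1410 y' ext [-0.1048 -0.0994 -0.0932] med [ 0.5401 -0.1213  0.1161] ymin/max [ 0.534  -0.1276  0.085 ] [ 0.5568 -0.1148  0.1224]
wrist red 91 y' ext [-0.1066 -0.1006 -0.092 ] med [ 0.6068 -0.1254  0.0747] ymin/max [ 0.6046 -0.1314  0.0735] [ 0.6095 -0.1168  0.0766]
wrist redtop 91 y' ext [-0.1066 -0.1006 -0.092 ] med [ 0.6068 -0.1254  0.0747] ymin/max [ 0.6046 -0.1314  0.0735] [ 0.6095 -0.1168  0.0766]
wrist line 18 y' ext [-0.1    -0.0993 -0.0987] med [ 0.6068 -0.1241  0.0757] ymin/max [ 0.6046 -0.1248  0.075 ] [ 0.6086 -0.1234  0.0766]
scene orange 89 y' ext [-0.1151 -0.0926 -0.0585] med [ 0.5592 -0.1153  0.1078] ymin/max [ 0.5302 -0.1575  0.0855] [ 0.5836 -0.0785  0.3001]
scene red 24 y' ext [-0.0992 -0.0915 -0.0884] med [ 0.6064 -0.1162  0.0704] ymin/max [ 0.5965 -0.1241  0.0608] [ 0.6096 -0.1128  0.0769]
scene redtop 10 y' ext [-0.0986 -0.0928 -0.0889] med [ 0.6035 -0.1176  0.0731] ymin/max [ 0.5969 -0.1237  0.0717] [ 0.6095 -0.1132  0.0769]
```

The grip centre is at y′ −99.0 mm and the marker line at −99.3 mm. The marker hasn't moved and the grip is steady, so I'm handing in.

```bash
python3 -c "
from workcell import *
print(hand_in())"
```

```text
the job is handed in; nothing more can be done
None
```

I set the lid right way up on the cork mat and handed in while still holding the gate, its grip within about 0.3 mm of the red marker's line and the marker unmoved; the hand-in returned no verdict.

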